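Pit-table wash-up: pots on the drying pegs, rack gate hung and shut

ROBOT

A 6-joint arm with a two-finger parallel gripper is mounted at the origin on the work surface. World frame = base frame: x ahead of the robot, y to its left, z up, the work surface at z = 0. Lengths are in m, angles in degrees, forces in N, time in s.
With the tool pointing down it reaches from about 0.225 to 0.725 m from the base axis. Payload 3.1 kg.
Tool frame: the origin (TCP) lies at the very end of the fingers, on their centre line; the grasp point (between the pads) lies 19 mm behind it (bot.hold_point_z is the distance from the TCP to the grasp point, in m); z points along the fingers, y is the direction in which the jaws open and shut (so a half turn about z gives the same grasp; the last joint's range is limited). The gripper opens to 85 mm and grips with 20 to 120 N. Pads are 22 mm wide; open, the fingers measure 114 mm over their backs; the gripper's body (76 mm by 85 mm) begins 54 mm behind the grasp point. The pads swing forward as they close: fully open they stand 13 mm farther back than shut.
Start: joints at [60.172, 2.75, 5.684, 92.934, 0, 82.678], TCP at [0.201, 0.485, 0.231] pointing down, gripper open.
Joint ranges: [-166.93, 166.93], [-56.73, 111.36], [-69.38, 81.34], [-121.58, 131.49], [-85.45, 84.26], [-180, 180]. Speed limits (degrees/s): [159.86, 159.86, 180, 180, 180, 180].

INTERFACE

Orientations are given as [roll, pitch, yaw] about the fixed x, y, z axes, in that order (R = Rz(yaw) Ry(pitch) Rx(roll)).
In Python, from bench import bot gives the robot as it stands. Calls block until the motion is done:
- bot.goto(position, orientation): joint-space move of the TCP to a pose.
- bot.servo_line(position, orientation=None, feed=0.15, f_stop=None): straight line of the TCP; orientation=None keeps the orientation; feed is the mean speed in m/s. With f_stop (N) it stops when the force on the tool has changed by that much, and returns True; else False.
- bot.move_joints(angles): joint-space move.
- bot.grip(opening, grasp_force=None): opening from 0.0 (shut) to 1.0 (fully open); grasp_force is the grip in N (None keeps the last); returns when the fingers have stopped.
- bot.wait(seconds).
- bot.inverse_kinematics(position, orientation): joint angles nearest the present ones, or None.
- bot.camera(name): name is "scene" or "top" or "wrist"; returns the picture (384x512x3 uint8, red, green, blue); there is no depth.
- bot.camera_info(name): a dict with "mtx" (3x3 intrinsics, pixels), "position" and "orientation" of the camera in the world. Camera axes: x right, y down, z forward; pixel columns grow to the right and rows downward; lengths in m; the calibration is good to about 2 mm. A picture is of the moment at which its call begins: read the wrist's pose just before it. camera_info takes no time and is no camera call; for the wrist camera it gives the pose at the moment of the call.
A pose or a line that the arm cannot do raises bot.MotionError and nothing moves.
- bot.hand_in(): hands the job in, once; it reports no verdict.
Trained networks look in the newest picture that a camera, given by its name, has taken for a name from the list of things; names that differ only in an ending like _2 or _b are one class to them, and where a whole thing is asked for, a point or a joint stands for the part that bears it (a point fixed in the world has none). Each returns a list of dicts, best first, with "score" (0 to 1); they miss things now and then, are a little off and sometimes report something else, mostly with a low value. They report only what shows in the picture. A call takes as long as a camera call. They do not tell look-alikes from the thing itself.
- bot.search_frame(camera, target): "at" ([x, y, z] in m, in world coordinates, good to about 4 mm: the middle of the surface that is visible of it).
- bot.trace(camera, target): "mask" (384x512 bool, what is visible of it).
Readings, each from a call of its own:
- bot.read_t(): time.
- bot.read_qpos(): joint angles.
- bot.read_qd(): joint speeds.
- bot.read_tau(): joint torques, N m.
- bot.read_tcp_pos(): TCP position.
- bot.read_tcp_rot(): TCP orientation.
- bot.read_ft_force(): force on the tool from outside, world axes, zero at the start.
- bot.read_ft_torque(): the same for the moment, N m.
- bot.read_width(): opening from 0.0 (shut) to 1.0 (fully open).
Only numpy, scipy, OpenCV 4.12 (cv2) and the standard library are available. Lean on these libraries where they do the work, as an engineer would, in place of code of your own. Each camera call takes 0.05 s, during which the arm holds its last target. There are 200 camera calls.

TASK

The rinsed square pots lie on the rubber mat: put every one of them upside down on a drying peg of the rack, one to a peg, with its rim down on the slats. Then lift the gate out of its wooden stand, hang it with both knuckles fully down on the two hinge pins of the rack, and leave it shut along the peg row, beside the stop post. Do not disturb the other things on the table.

Things in the scene. Friction and masses are not known exactly. Their poses are not given: they have to be found in the camera images.
- pot1: white square pot, open at one end: 110 mm long, 44 x 44 mm outside, walls and bottom 3 mm (mouth 38 x 38 mm), 80 g. Origin in its middle, on the long axis; x axis points from the closed bottom to the mouth. Starts lying on one side on the fixed 4 mm rubber mat, mouth pointing ahead and to the robot's left. May be absent
- pot1_mouth (a point): centre of the open mouth of pot1
- pot2: white square pot, open at one end: 110 mm long, 44 x 44 mm outside, walls and bottom 3 mm (mouth 38 x 38 mm), 80 g. Origin in its middle, on the long axis; x axis points from the closed bottom to the mouth. Starts lying on one side on the fixed 4 mm rubber mat, mouth pointing ahead and to the robot's left. May be absent
- pot2_mouth (a point): centre of the open mouth of pot2
- pot3: white square pot, open at one end: 85 mm long, 44 x 44 mm outside, walls and bottom 3 mm (mouth 38 x 38 mm), 80 g. Origin in its middle, on the long axis; x axis points from the closed bottom to the mouth. Starts lying on one side on the fixed 4 mm rubber mat, mouth pointing ahead and to the robot's left. May be absent
- pot3_mouth (a point): centre of the open mouth of pot3
- pot4: white square pot, open at one end: 85 mm long, 44 x 44 mm outside, walls and bottom 3 mm (mouth 38 x 38 mm), 80 g. Origin in its middle, on the long axis; x axis points from the closed bottom to the mouth. Starts lying on one side on the fixed 4 mm rubber mat, mouth pointing ahead and to the robot's left. May be absent
- pot4_mouth (a point): centre of the open mouth of pot4
- rack: fixed rack; origin on the table below the middle of the peg row, z up. Pegs along its y axis at y = -111, -37, 37, 111 mm. Two slats along the row (x = -16, 16 mm), tops 100 mm above the table, carry the rims. Hinge line at x = 65, y = -135 mm. Stop post 16 mm square, top at 175 mm, at x = 48, y = 100 mm. Gate shut: along rack y from the pins, past the stop post on its +x side (3 mm gap)
- peg1 (a point): tip of drying peg 1, on the peg's axis, 160 mm above the table; peg 26 mm thick, its top 17 mm tapering to 12 mm; it rises 60 mm above the slats; pegs are 74 mm apart. They stand on a box 140 x 360 mm whose deck is 77 mm above the table (50 mm to the -x side of the pegs, 90 mm to the +x side)
- peg2 (a point): tip of drying peg 2, on the peg's axis, 160 mm above the table; peg 26 mm thick, its top 17 mm tapering to 12 mm; it rises 60 mm above the slats; pegs are 74 mm apart. They stand on a box 140 x 360 mm whose deck is 77 mm above the table (50 mm to the -x side of the pegs, 90 mm to the +x side)
- peg3 (a point): tip of drying peg 3, on the peg's axis, 160 mm above the table; peg 26 mm thick, its top 17 mm tapering to 12 mm; it rises 60 mm above the slats; pegs are 74 mm apart. They stand on a box 140 x 360 mm whose deck is 77 mm above the table (50 mm to the -x side of the pegs, 90 mm to the +x side)
- peg4 (a point): tip of drying peg 4, on the peg's axis, 160 mm above the table; peg 26 mm thick, its top 17 mm tapering to 12 mm; it rises 60 mm above the slats; pegs are 74 mm apart. They stand on a box 140 x 360 mm whose deck is 77 mm above the table (50 mm to the -x side of the pegs, 90 mm to the +x side)
- pin_low (a point): foot of the lower hinge pin, on its axis, on top of its bracket, 105 mm above the table; pin 8 mm thick, 22 mm high, last 8 mm tapering to 2 mm. Brackets 8 mm thick, 16 mm wide, end 6 mm past the pin axis; they come from a post 30 mm to the rack's -y side (top 182 mm above the table)
- pin_up (a point): foot of the upper hinge pin, same size, on the same vertical axis 76 mm higher (181 mm above the table)
- gate: loose barred gate, 250 g, 12 mm thick, 100 mm high, from y = 14 to 252 mm; balances near y = 120. Origin on the hinge axis, underside of lower knuckle = panel's lower edge; z up. Knuckles: 24 x 24 x 16 mm blocks with 12 mm square holes, undersides at z = 0 and 76. Starts upright in a fixed plywood stand: 16 mm slot, uprights to 53 mm above the table at about y = 56 and 206
- gate_up (a point): centre of the underside of the gate's upper knuckle. To hang the gate, bring the lower knuckle in sideways between the two brackets with the gate about 30 mm above its seat, then lower; hung, it droops up to 3 degrees
- towel_roll: bystander, leave alone: paper towel roll, 120 mm thick, 230 mm high; origin at its underside
- battery: bystander, leave alone: battery pack, 138 x 46 x 25 mm; origin at its underside
- driver: bystander, leave alone: screwdriver, 190 mm long, lying; origin at its underside
- oil: bystander, leave alone: small capped oil bottle, 36 mm thick, 85 mm high; origin at its underside
- shell: bystander, leave alone: blue car body shell, 200 x 100 x 65 mm; origin at its underside
Mind the look-alikes: they are no part of the job. Leave any pink look-alike of the pot4 alone.

How it is judged (in metres and radians):
On the way, in this order (a step that is already met when the one before it is completed fails the run):
1. every pot that is there stands upside down on a peg, rim on the slats (angle between each of pot1, pot2, pot3, pot4's own x axis and vertical above 2.95 rad and (horizontal distance between pot1 and peg1 below 0.012 m or horizontal distance between pot1 and peg2 below 0.012 m or horizontal distance between pot1 and peg3 below 0.012 m or horizontal distance between pot1 and peg4 below 0.012 m) and z of each of pot1_mouth, pot2_mouth, pot3_mouth, pot4_mouth in the frame of rack below 0.106 m and linear speed of each of pot1, pot2, pot3, pot4 below 0.03 m/s and (horizontal distance between pot2 and peg1 below 0.012 m or horizontal distance between pot2 and peg2 below 0.012 m or horizontal distance between pot2 and peg3 below 0.012 m or horizontal distance between pot2 and peg4 below 0.012 m) and (horizontal distance between pot3 and peg1 below 0.012 m or horizontal distance between pot3 and peg2 below 0.012 m or horizontal distance between pot3 and peg3 below 0.012 m or horizontal distance between pot3 and peg4 below 0.012 m) and (horizontal distance between pot4 and peg1 below 0.012 m or horizontal distance between pot4 and peg2 below 0.012 m or horizontal distance between pot4 and peg3 below 0.012 m or horizontal distance between pot4 and peg4 below 0.012 m)), for 0.3 s.
2. the gate hangs with both knuckles down on the pins, shut (distance between gate and pin_low below 0.007 m and distance between gate_up and pin_up below 0.007 m and angle between the y axis of gate and the y axis of rack, either way round below 0.12 rad and angular speed of gate below 0.1 rad/s), for 0.3 s.
At the end, for the whole second after the job is handed in: each pot mouth down (tilt under 0.19 rad), its middle within 12 mm of a peg axis, its mouth within 6 mm of the slats, at rest; both knuckles within 7 mm of their pins' feet; gate within 0.12 rad of the peg row's direction, at rest (all of step 1 and all of step 2); the robot touches nothing.
It fails at once if one of the bystanders is shoved more than 4 cm (distance of any of towel_roll, battery, driver, oil, shell from where it was at the start of the episode above 0.04 m).
Of pot1, pot2, pot3, pot4 only 2 to 4 are there at a start; the rules pass over those that are not, and their reading is None.
At some moment in a run one of pot1, pot2, pot3, pot4 may be knocked a few centimetres aside while the robot is not near it.
It also fails if it takes over 210 s, if anything falls off the work surface, if the arm or the gripper's body presses on something with over 40 N, if the wrist force passes 120 N, or if a joint passes its speed limit or range.

## Working session

There is one attempt and no reset: what is moved stays moved. The work goes in short steps, each a Python script; the robot and the scene stay as the last script left them, time stands still between calls to the robot, and variables do not carry over. Pictures are saved under pics/ and viewed, about 12 in all and at most 16, crops included, and the job is handed in when it is done.

```bash
ls; mkdir -p pics; python3 - <<'E'
from bench import bot
import cv2, numpy as np
for c in ("scene","top"):
    im=bot.camera(c); cv2.imwrite(f"pics/{c}0.png",im[:,:,::-1])
    i=bot.camera_info(c); print(c,np.round(i["mtx"],1).tolist(),i["position"],i["orientation"])
    for n in ["pot1","pot3","rack","gate","pin_low","pin_up","gate_up","peg1","pot1_mouth","towel_roll","oil","shell","battery","driver"]:
        try: print(n,[(np.round(d["at"],3).tolist(),round(d["score"],2)) for d in bot.search_frame(c,n)])
        except Exception as e: print(n,e)
print(bot.read_t(),bot.hold_point_z)
E
```

```text
pics
scene [[365.8, 0.0, 256.7], [0.0, 365.8, 190.4], [0.0, 0.0, 1.0]] [1.41464963 0.27862468 0.79279624] [-124.55502507    1.20659541  101.73069879]
pot1 [([0.426, -0.343, 0.036], 0.86), ([0.213, -0.293, 0.031], 0.68), ([0.389, -0.144, 0.041], 0.58)]
pot3 [([0.426, -0.343, 0.036], 0.86), ([0.213, -0.293, 0.031], 0.68), ([0.389, -0.144, 0.041], 0.58)]
rack [([0.652, 0.176, 0.079], 0.65)]
gate [([0.435, 0.147, 0.089], 0.7)]
pin_low [([0.652, 0.177, 0.078], 0.7), ([0.353, 0.397, 0.02], 0.25)]
pin_up [([0.655, 0.173, 0.082], 0.62)]
gate_up [([0.434, 0.152, 0.091], 0.83)]
peg1 [([0.653, 0.171, 0.074], 0.94)]
pot1_mouth [([0.637, 0.466, 0.162], 0.38)]
towel_roll [([0.636, 0.464, 0.16], 0.76)]
oil [([0.746, -0.051, 0.044], 0.74)]
shell [([0.353, 0.398, 0.018], 0.74), ([0.749, -0.054, 0.043], 0.47)]
battery [([0.784, 0.166, 0.024], 0.79), ([0.657, 0.171, 0.08], 0.72)]
driver [([0.35, 0.399, 0.02], 0.68)]
top [[479.6, 0.0, 252.2], [0.0, 479.6, 191.0], [0.0, 0.0, 1.0]] [0.28146679 0.07768273 1.46167588] [-171.39968828   -0.71215195  -89.49947041]
pot1 [([0.194, -0.294, 0.045], 0.82), ([0.374, -0.154, 0.051], 0.71), ([0.406, -0.35, 0.048], 0.66)]
pot3 [([0.194, -0.294, 0.045], 0.82), ([0.374, -0.154, 0.051], 0.71), ([0.406, -0.35, 0.048], 0.66)]
rack [([0.605, 0.172, 0.076], 0.74), ([0.431, 0.14, 0.104], 0.51)]
gate [([0.43, 0.142, 0.102], 0.68)]
pin_low [([0.6, 0.168, 0.076], 0.66)]
pin_up [([0.601, 0.17, 0.078], 0.65)]
gate_up [([0.433, 0.142, 0.103], 0.82), ([0.571, 0.455, 0.225], 0.73)]
peg1 [([0.601, 0.167, 0.076], 0.91)]
pot1_mouth []
towel_roll [([0.572, 0.455, 0.226], 0.78), ([0.765, 0.165, 0.028], 0.7), ([0.404, -0.348, 0.047], 0.61)]
oil [([0.726, -0.054, 0.051], 0.61), ([0.373, -0.152, 0.053], 0.34)]
shell [([0.377, 0.523, 0.055], 0.65)]
battery [([0.766, 0.165, 0.027], 0.67)]
driver [([0.34, 0.396, 0.023], 0.85), ([0.432, 0.14, 0.103], 0.41)]
1.5 0.0187
```

View pics/scene0.png

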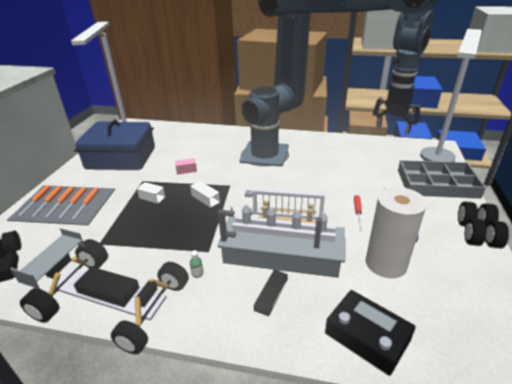

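View pics/top0.png

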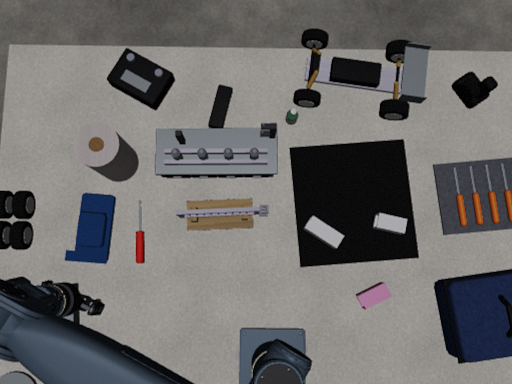

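The scene and top pictures show two white pots on the mat, at top pixels (324,232) and (391,223), with their mouths towards the upper left. The pink look-alike is at (374,295). The rack runs along +y with its hinge post at the right end (270,130). The gate is in its stand with the knuckles at (264,210).

Next I'll take wrist views from nearer.

```bash
cat > h.py <<'E'
from bench import bot
import cv2, numpy as np
from scipy.spatial.transform import Rotation as R
def E(a): return R.from_euler('xyz',a,degrees=True)
def snap(c,name):
    i=bot.camera_info(c); im=bot.camera(c); cv2.imwrite(f"pics/{name}.png",im[:,:,::-1])
    np.savez(f"pics/{name}.npz",K=i["mtx"],p=i["position"],o=i["orientation"]); return im
def cam(name):
    d=np.load(f"pics/{name}.npz"); return d["K"],d["p"],E(d["o"])
def ray(name,uv):
    K,p,r=cam(name); return p,r.apply(np.linalg.solve(K,[uv[0],uv[1],1]))
def on_z(name,uv,z):
    p,d=ray(name,uv); return p+d*(z-p[2])/d[2]
def tri(obs):
    A=np.zeros((3,3));b=np.zeros(3);L=[]
    for n,uv in obs:
        p,d=ray(n,uv); d=d/np.linalg.norm(d); M=np.eye(3)-np.outer(d,d); A+=M;b+=M@p
    x=np.linalg.solve(A,b); return x
def px(name,X):
    K,p,r=cam(name); q=K@r.inv().apply(np.array(X)-p).T if np.ndim(X)==1 else K@r.inv().apply(np.array(X)-p).T
    return (q[:2]/q[2]).T
E
python3 - <<'E'
from h import *
def look(P,O,n):
    bot.goto(P,O); snap("wrist",n); print(n,bot.read_t(),bot.camera_info("wrist")["position"],bot.camera_info("wrist")["orientation"],np.round(bot.read_qpos(),0))
for P,O,n in [([0.50,0.17,0.40],[180,0,90],"w_rack1"),([0.42,0.08,0.36],[180,0,90],"w_rack2"),([0.30,-0.2,0.36],[180,0,90],"w_pots")]:
    try: look(P,O,n)
    except bot.MotionError as e: print(n,e)
print(bot.camera_info("wrist")["mtx"])
E
```

```text
w_rack1 3.25 [0.49937419 0.23779932 0.54152505] [1.64977098e+02 6.72067867e-02 1.03600698e-01] [ 12.  11.  34. 114.   0. 101.]
w_rack2 3.875 [0.4198989  0.14745527 0.50212282] [ 1.64993875e+02 -3.83834124e-02  5.37019270e-02] [  2.  -7.  11. 108.   0.  92.]
w_pots 5.0917 [ 0.300522   -0.13266833  0.50207179] [ 1.64985279e+02 -7.58475123e-03  1.01606139e-01] [-44. -17.   3. 110.   0.  46.]
[[333.88089215   0.         254.92401614]
 [  0.         333.88089215 190.39619346]
 [  0.           0.           1.        ]]
```

```bash
python3 - <<'E'
import cv2,numpy as np
a=[cv2.imread(f"pics/w_{n}.png") for n in ("rack1","rack2","pots")]
cv2.imwrite("pics/v_rack1.png",cv2.resize(a[0],(800,600),interpolation=cv2.INTER_CUBIC))
cv2.imwrite("pics/v_rack2.png",cv2.resize(a[1],(800,600),interpolation=cv2.INTER_CUBIC))
cv2.imwrite("pics/v_pots.png",cv2.resize(a[2],(800,600),interpolation=cv2.INTER_CUBIC))
E
```

```text
(no output)
```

View pics/v_rack1.png

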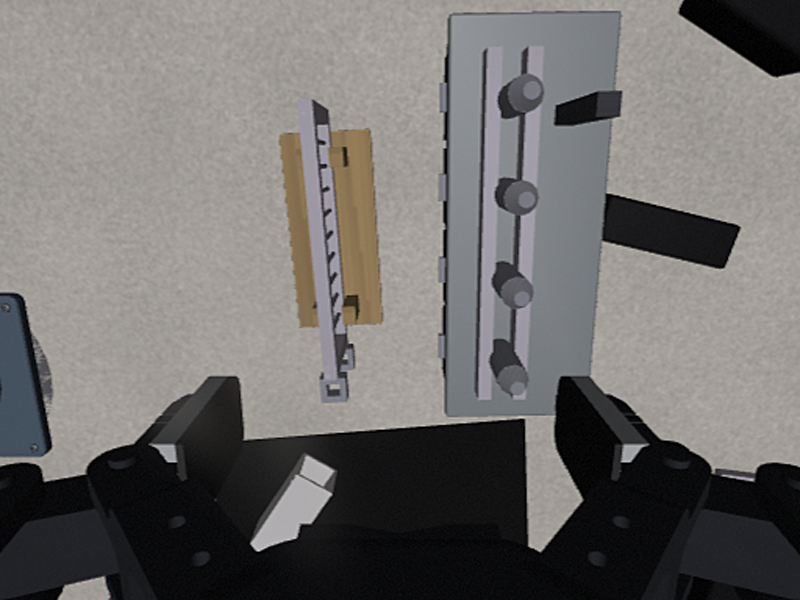

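View pics/v_rack2.png

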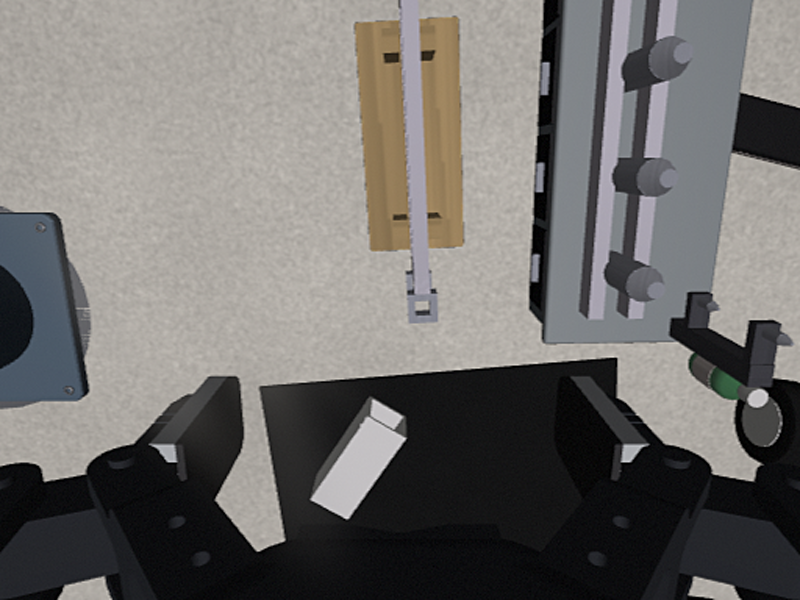

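View pics/v_pots.png

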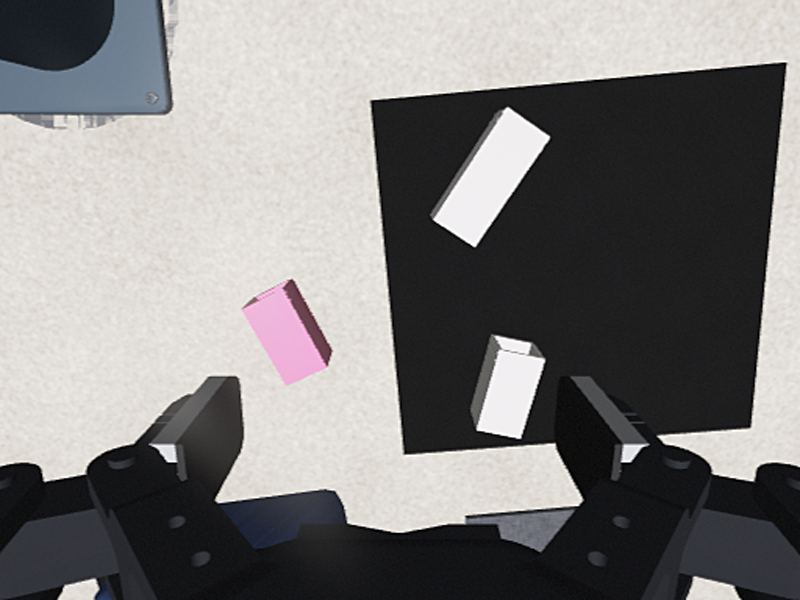

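The wrist views show the four pegs, the slats, the hinge brackets (view 2, right) and the gate knuckle. Both white pots have their mouths towards +y and slightly +x. The one at (490,177) is long and the one at (510,390) is short. Next I'll fit the poses.

```bash
cat > fit.py <<'E'
from h import *
from scipy.optimize import least_squares
s=0.64
pegs=[[0,-.111,.16],[0,-.037,.16],[0,.037,.16],[0,.111,.16]]
obs=[("w_rack1",(514,384),pegs[0]),("w_rack1",(519,290),pegs[1]),("w_rack1",(525,198),pegs[2]),("w_rack1",(532,91),pegs[3]),
("w_rack1",(449,14),[-.05,.18,.077]),("w_rack1",(620,12),[.09,.18,.077]),("w_rack1",(446,415),[-.05,-.18,.077]),
("w_rack2",(655,290),pegs[0]),("w_rack2",(671,177),pegs[1]),("w_rack2",(684,51),pegs[2]),("w_rack2",(546,342),[-.05,-.18,.077])]
def W(p,q): c,n=np.cos(p[2]),np.sin(p[2]); return np.array([p[0]+c*q[0]-n*q[1],p[1]+n*q[0]+c*q[1],q[2]])
f=lambda p:np.concatenate([px(n,W(p,q))-np.array(u)*s for n,u,q in obs])
r=least_squares(f,[.6,.17,0],loss="soft_l1"); rack=r.x
if __name__=="__main__":
    print("rack",rack[:2],np.degrees(rack[2])); print(np.round(f(rack).reshape(-1,2),1).tolist())
    for q in ([.065,-.135,.105],[.065,-.135,.181],[.065,-.135,.203],[.065,-.135,.127]): print(q,W(rack,q),px("w_rack2",W(rack,q))/s)
    # gate: top edge ends in both views
    print("gate z tri", tri([("w_rack1",np.array((334,388))*s),("w_rack2",np.array((423,306))*s)]))
    for n,u in [("w_rack1",(334,388)),("w_rack2",(423,306)),("w_rack1",(307,101)),("w_rack1",(329,377)),("w_rack2",(421,290)),("w_rack2",(409,2))]: print(n,on_z(n,np.array(u)*s,.112))
    im=cv2.imread("pics/w_pots.png"); g=im.min(2)
    m=((g>100)&(im.max(2)-g<25)).astype(np.uint8)
    n,l,st,ce=cv2.connectedComponentsWithStats(m)
    for i in range(1,n):
        if 300<st[i,4]<8000: print(st[i],ce[i]/s)
    for P in [[(510,107),(550,138),(474,246),(437,218)],[(499,348),(545,357),(522,439),(476,430)]]:
        X=np.array([on_z("w_pots",np.array(u)*s,.048) for u in P]); print(np.round(X,4).tolist(),X.mean(0))
        d=[np.linalg.norm(X[i]-X[(i+1)%4]) for i in range(4)]; a=(X[0]+X[1]-X[2]-X[3]); print(np.round(d,3),np.degrees(np.arctan2(a[1],a[0])))
E
python3 fit.py
```

```text
rack [0.59177825 0.17232235] 0.9501255712424901
[[2.0, 2.4], [1.5, 4.9], [0.7, 0.3], [-0.4, -1.5], [-0.6, -1.9], [1.7, -2.5], [-0.9, 1.3], [0.6, -0.5], [-1.4, 0.0], [-0.5, 0.0], [-1.8, 1.4]]
[0.065, -0.135, 0.105] [0.65900789 0.03841875 0.105     ] [701.71707483 300.48914203]
[0.065, -0.135, 0.181] [0.65900789 0.03841875 0.181     ] [767.60169037 331.48147556]
[0.065, -0.135, 0.203] [0.65900789 0.03841875 0.203     ] [792.36761635 343.13144623]
[0.065, -0.135, 0.127] [0.65900789 0.03841875 0.127     ] [718.24126692 308.26217476]
gate z tri [0.43959613 0.0312635  0.09619515]
w_rack1 [0.44177331 0.03852147 0.112     ]
w_rack2 [0.43875188 0.035842   0.112     ]
w_rack1 [0.42821017 0.27985415 0.112     ]
w_rack1 [0.43765091 0.04913249 0.112     ]
w_rack2 [0.43704821 0.04866788 0.112     ]
w_rack2 [0.42666649 0.24822902 0.112     ]
[ 276   69   76   89 3014] [490.14391175 175.90877986]
[ 305  214   44   67 1851] [510.08829687 387.89927742]
[439 369  35  15 376] [710.50116356 589.76894947]
[[0.3922, -0.0927, 0.048], [0.4269, -0.117, 0.048], [0.3671, -0.2078, 0.048], [0.3342, -0.1834, 0.048]] [ 0.38012382 -0.15021544  0.048     ]
[0.042 0.109 0.041 0.108] 56.992002149614244
[[0.3939, -0.303, 0.048], [0.4372, -0.3118, 0.048], [0.4211, -0.397, 0.048], [0.376, -0.3873, 0.048]] [ 0.40705657 -0.34975432  0.048     ]
[0.044 0.087 0.046 0.086] 78.64970239097697
```

```bash
cat > plan.py <<'E'
from h import *
from fit import rack,W
def handR(al,yaw,flip,placed):
    a=np.radians(al); c,s=np.cos(np.radians(yaw)),np.sin(np.radians(yaw)); h=np.array([c,s,0]); Z=np.array([0,0,1.])
    z=h*np.cos(a)-Z*np.sin(a) if placed else h*np.sin(a)-Z*np.cos(a)
    y=np.cross(Z,h)*(-1 if flip else 1)   # pot y is Z x h in both cases
    return R.from_matrix(np.c_[np.cross(y,z),y,z])
def eul(r): return r.as_euler('xyz',degrees=True).tolist()
HZ=bot.hold_point_z
def tcp(r,g): return (np.array(g)+r.apply([0,0,HZ])).tolist()
E
python3 - <<'E'
from plan import *
A=(0.380,-0.150,57.0); B=(.407,-.350,78.6)
p1=W(rack,[0,-.111,.16]);p4=W(rack,[0,.111,.16]); print(p1,p4,bot.read_qpos())
for nm,P,peg in (("A",A,p4),("B",B,p1),("A",A,p1),("B",B,p4)):
  for al in (30,45):
    for fl in (0,1):
        r=handR(al,P[2],fl,False); g=[P[0],P[1],.031]
        q=[bot.inverse_kinematics(tcp(r,np.add(g,[0,0,d])),eul(r)) for d in (0,.08)]
        print(nm,al,fl,"grasp",[None if x is None else np.round(x).tolist() for x in q])
        for psi in (0,20):
            r=handR(al,psi,fl,True)
            q=[bot.inverse_kinematics(tcp(r,[peg[0],peg[1],z]),eul(r)) for z in (.165,.25)]
            print("   place",psi,[None if x is None else np.round(x).tolist() for x in q])
E
```

```text
[0.59361886 0.06133762 0.16      ] [0.58993764 0.28330709 0.16      ] [-4.42516206e+01 -1.66660244e+01  3.26450489e+00  1.09927622e+02
  2.84301693e-02  4.56435797e+01]
A 30 0 grasp [[-52.0, -5.0, -33.0, 73.0, 28.0, -112.0], [-52.0, -10.0, -27.0, 83.0, 28.0, -112.0]]
   place 0 [[32.0, -18.0, -46.0, 6.0, -27.0, 17.0], [32.0, -23.0, -39.0, 18.0, -27.0, 17.0]]
   place 20 [[20.0, -25.0, -52.0, 3.0, 0.0, -0.0], [20.0, -31.0, -45.0, 16.0, 0.0, -0.0]]
A 30 1 grasp [[-52.0, -5.0, -33.0, 73.0, 28.0, 68.0], [-52.0, -10.0, -27.0, 83.0, 28.0, 68.0]]
   place 0 [[32.0, -18.0, -46.0, 6.0, -27.0, -163.0], [32.0, -23.0, -39.0, 18.0, -27.0, -163.0]]
   place 20 [[20.0, -25.0, -52.0, 3.0, 0.0, 180.0], [20.0, -31.0, -45.0, 16.0, 0.0, 180.0]]
A 45 0 grasp [[-60.0, 5.0, -29.0, 80.0, 39.0, -126.0], [-60.0, -1.0, -25.0, 90.0, 39.0, -126.0]]
   place 0 [[29.0, -13.0, -32.0, 30.0, -20.0, 21.0], [29.0, -16.0, -25.0, 40.0, -20.0, 21.0]]
   place 20 [[20.0, -19.0, -37.0, 27.0, 0.0, -0.0], [20.0, -21.0, -29.0, 37.0, 0.0, -0.0]]
A 45 1 grasp [[-60.0, 5.0, -29.0, 80.0, 39.0, 54.0], [-60.0, -1.0, -25.0, 90.0, 39.
[... 2888 characters left out ...]
2.0, -23.0, -39.0, 18.0, -27.0, -163.0]]
   place 20 [[20.0, -25.0, -52.0, 3.0, 0.0, 180.0], [20.0, -31.0, -45.0, 16.0, 0.0, 180.0]]
B 45 0 grasp [[-62.0, 42.0, 19.0, 104.0, 26.0, -150.0], [-62.0, 38.0, 22.0, 112.0, 26.0, -150.0]]
   place 0 [[29.0, -13.0, -32.0, 30.0, -20.0, 21.0], [29.0, -16.0, -25.0, 40.0, -20.0, 21.0]]
   place 20 [[20.0, -19.0, -37.0, 27.0, 0.0, -0.0], [20.0, -21.0, -29.0, 37.0, 0.0, -0.0]]
B 45 1 grasp [[-62.0, 42.0, 19.0, 104.0, 26.0, 30.0], [-62.0, 38.0, 22.0, 112.0, 26.0, 30.0]]
   place 0 [[29.0, -13.0, -32.0, 30.0, -20.0, -159.0], [29.0, -16.0, -25.0, 40.0, -20.0, -159.0]]
   place 20 [[20.0, -19.0, -37.0, 27.0, 0.0, 180.0], [20.0, -21.0, -29.0, 37.0, 0.0, 180.0]]
```

```bash
cat >> plan.py <<'E'
AL=40
def grasp(x,y,yaw,back,z=.031):
    r=handR(AL,yaw,0,False); e=eul(r); m=np.array([np.cos(np.radians(yaw)),np.sin(np.radians(yaw))])
    g=np.array([x-back*m[0],y-back*m[1],z]); up=np.array([0,0,.12])
    bot.goto(tcp(r,g+up),e); bot.grip(1.0)
    print("line down stop:",bot.servo_line(tcp(r,g),f_stop=8)); print("tcp",bot.read_tcp_pos(),"want",tcp(r,g))
    bot.grip(0.0,40); print("width",bot.read_width()); bot.servo_line(tcp(r,g+up*1.5),feed=.2); print("width",bot.read_width(),bot.read_t())
def above(peg,psi,L,back,z=.026+.005,dz=.10):
    """returns tcp, euler for pot seated on peg + dz; grasp pt offset: back toward bottom, 5 mm toward near side"""
    r=handR(AL,psi,0,True); h=np.array([np.cos(np.radians(psi)),np.sin(np.radians(psi)),0])
    g=np.array([peg[0],peg[1],.100+L/2+back+dz])-h*(z-.026)
    return tcp(r,g),eul(r)
E
python3 - <<'E'
from plan import *
snap("wrist","chk1"); a=cv2.imread("pics/w_pots.png");b=cv2.imread("pics/chk1.png"); d=cv2.absdiff(a,b).max(2)>60; print("diff px",d.sum())
if d.sum()>300: raise SystemExit
grasp(.380,-.150,57.,.010)
peg=W(rack,[0,.111,.16])
r=handR(AL,0,0,True); bot.goto(tcp(r,[.42,.02,.36]),eul(r))
t,e=above(peg,10,.110,.010,dz=.09); bot.goto(t,e); print(bot.read_t(),bot.read_width())
snap("scene","s1"); snap("wrist","w1"); cv2.imwrite("pics/v1.png",np.vstack([cv2.imread("pics/s1.png")[100:384],cv2.imread("pics/w1.png")[84:]]))
E
```

```text
diff px 401
```

```bash
python3 - <<'E'
from h import *
a=cv2.imread("pics/w_pots.png");b=cv2.imread("pics/chk1.png"); d=cv2.absdiff(a,b).max(2)>60
ys,xs=np.where(d); print(np.c_[xs,ys].min(0),np.c_[xs,ys].max(0))
for im in (a,b):
    g=im.min(2); m=((g>100)&(im.max(2)-g<25)).astype(np.uint8); n,l,st,ce=cv2.connectedComponentsWithStats(m)
    for i in range(1,n):
        if 300<st[i,4]<8000: print(st[i],ce[i])
print(cam("w_pots")[1],cam("chk1")[1])
E
```

```text
[8 3] [502 383]
[ 276   69   76   89 3014] [313.69210352 112.58161911]
[ 305  214   44   67 1851] [326.45650999 248.25553755]
[439 369  35  15 376] [454.72074468 377.45212766]
[ 276   69   76   89 3020] [313.68112583 112.71887417]
[ 304  215   45   66 1847] [326.41472658 248.52355171]
[439 369  35  15 376] [454.72074468 377.45212766]
[ 0.30050178 -0.13289291  0.50210786] [ 0.300522   -0.13266833  0.50207179]
```

The difference was only edge noise. The blob centroids are unchanged, so I'll go on.

```bash
python3 - <<'E'
from plan import *
grasp(.380,-.150,57.,.010)
peg=W(rack,[0,.111,.16])
r=handR(AL,0,0,True); bot.goto(tcp(r,[.42,.02,.36]),eul(r))
t,e=above(peg,10,.110,.010,dz=.09); bot.goto(t,e); print(bot.read_t(),bot.read_width())
snap("scene","s1"); snap("wrist","w1"); cv2.imwrite("pics/v1.png",np.vstack([cv2.imread("pics/s1.png")[100:384],cv2.imread("pics/w1.png")[84:]]))
E
```

```text
line down stop: False
tcp [ 0.38146542 -0.14875124  0.01731714] want [0.3811002407285385, -0.14830577785036173, 0.016674968913675106]
width 0.5118076008455026
width 0.5099921571266722 10.3Traceback (most recent call last):
  File "<stdin>", line 4, in <module>
bench.MotionError: the arm cannot take that pose within its joint ranges
```

```bash
python3 - <<'E'
from plan import *
peg=W(rack,[0,.111,.16])
r=handR(AL,0,0,True)
for g in ([.5,-.02,.33],[.54,0,.31],[.58,.06,.29]):
    q=bot.inverse_kinematics(tcp(r,g),eul(r))
    if q is not None: break
print(g,q); bot.goto(tcp(r,g),eul(r))
t,e=above(peg,10,.110,.010,dz=.09); bot.goto(t,e); print(bot.read_t(),bot.read_width())
snap("scene","s1"); snap("wrist","w1"); cv2.imwrite("pics/v1.png",np.vstack([cv2.imread("pics/s1.png")[100:384],cv2.imread("pics/w1.png")[84:]]))
E
```

```text
[0.5, -0.02, 0.33] [-18.35057346 -52.19559598 -39.39983069  54.27423791  13.95584425
 -12.03588672]
13.2083 0.5092514572451774
```

View pics/v1.png

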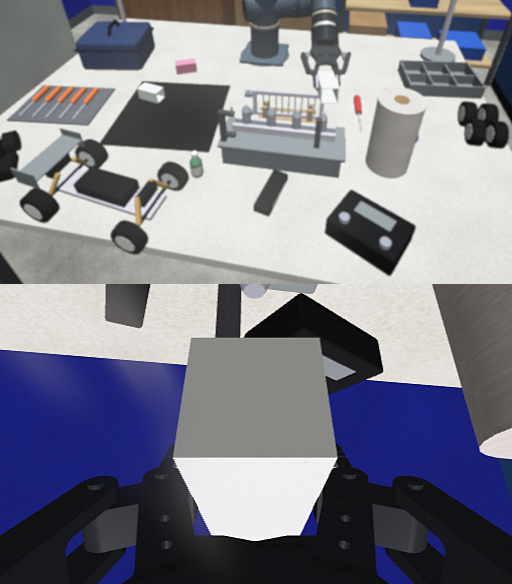

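```bash
python3 - <<'E'
from plan import *
peg=W(rack,[0,.111,.16]); print("tip",px("s1",peg), [px("s1",W(rack,[0,y,.16])).round(1).tolist() for y in(-.111,-.037,.037)])
T=np.array(bot.read_tcp_pos()); r=E(bot.read_tcp_rot()); print("tcp err",T-np.array(above(peg,10,.11,.01,dz=.09)[0]))
for dz in (.19,.30): print("mouth/bottom",px("s1",[peg[0],peg[1],dz]))
im=cv2.imread("pics/s1.png")[170:250,215:350]; cv2.imwrite("pics/v2.png",cv2.resize(im,None,fx=5,fy=5,interpolation=cv2.INTER_CUBIC))
E
```

```text
tip [323.22759999 212.10010813] [[245.5, 204.5], [270.8, 207.0], [296.7, 209.5]]
tcp err [ 0.00081833 -0.00141622  0.00135963]
mouth/bottom [324.12390137 203.46700952]
mouth/bottom [327.68742039 169.14349792]
```

View pics/v2.png

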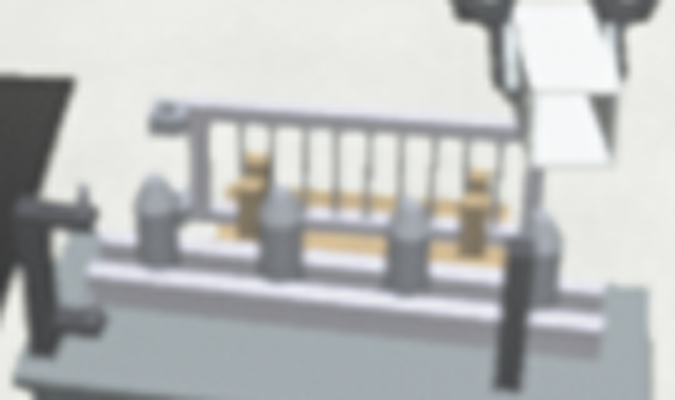

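```bash
python3 - <<'E'
from plan import *
K,p,r=cam("w1"); print("cam",p,"fwd",r.apply([0,0,1]).round(2),"down",r.apply([0,1,0]).round(2))
T=np.array(bot.read_tcp_pos()); q=E(bot.read_tcp_rot()); print("tcp",T,q.as_matrix().round(2).tolist())
# pot in hand frame from grasp
rg=handR(AL,57,0,False); m=np.array([np.cos(np.radians(57)),np.sin(np.radians(57)),0]); n=np.array([-m[1],m[0],0]);Z=np.array([0,0,1.])
c0=np.array([.380,-.150,.026]); Tg=np.array(tcp(rg,c0+[0,0,.005]-.010*m))
for s1 in(-1,1):
  for s2 in(-1,1):
    for s3 in (-1,1):
      X=c0+s1*.055*m+s2*.022*n+s3*.022*Z; Xw=T+q.apply(rg.inv().apply(X-Tg)); print(s1,s2,s3,Xw.round(3),px("w1",Xw).round(0),px("s1",Xw).round(1))
a=cv2.imread("pics/s1.png")[130:250,260:390]; cv2.imwrite("pics/v3.png",cv2.resize(a,None,fx=5,fy=5,interpolation=cv2.INTER_CUBIC))
E
```

```text
cam [0.45052712 0.25895781 0.284629  ] fwd [ 0.89  0.16 -0.42] down [0.41 0.07 0.91]
tcp [0.59993933 0.28351015 0.24433951] [[-0.63, -0.17, 0.76], [-0.11, 0.99, 0.13], [-0.77, 0.0, -0.64]]
-1 -1 -1 [0.551 0.253 0.222] [187. 144.] [314.7 184.9]
-1 -1 1 [0.543 0.251 0.265] [168. 265.] [315.5 170.2]
-1 1 -1 [0.543 0.296 0.222] [315. 144.] [330.6 184.9]
-1 1 1 [0.535 0.295 0.265] [332. 265.] [331.7 170.2]
1 -1 -1 [0.657 0.271 0.241] [217. 267.] [319.5 202.4]
1 -1 1 [0.65  0.27  0.284] [211. 345.] [320.5 186.4]
1 1 -1 [0.65  0.314 0.241] [288. 267.] [337.  202.4]
1 1 1 [0.642 0.313 0.284] [293. 345.] [338.4 186.4]
```

View pics/v3.png

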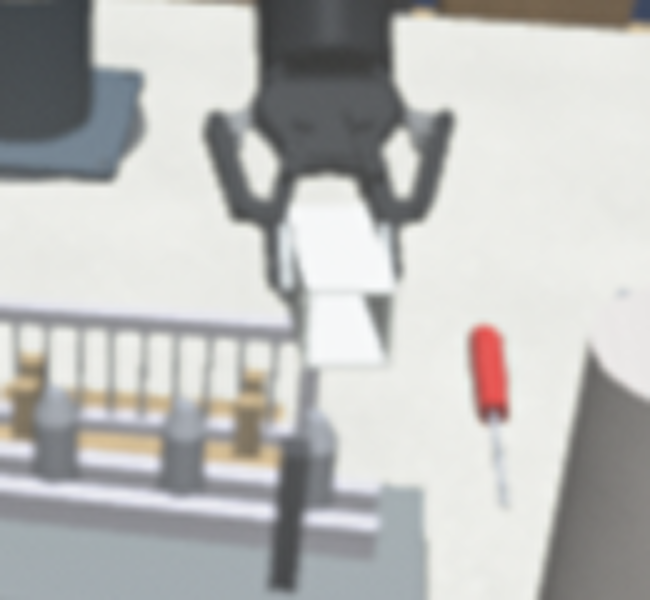

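My placing rotation had the wrong sign. The pot hangs nearly level, as the reprojected model shows (mouth end at scene (337,202)). Placing needs the other wrist flip, so I'll correct that and check again by projection.

```bash
sed -i 's/r=handR(AL,psi,0,True)/r=handR(AL,psi,1,True)/' plan.py; python3 - <<'E'
from plan import *
peg=W(rack,[0,.111,.16])
print(bot.read_qpos().round(0))
for dz,psi in ((.15,0),(.13,0),(.11,0)):
    t,e=above(peg,psi,.11,.01,dz=dz); q=bot.inverse_kinematics(t,e)
    if q is not None: break
print(dz,q.round(0)); 
bot.servo_line((np.array(bot.read_tcp_pos())+[0,0,.04]).tolist()); bot.move_joints(q.tolist())
t,e=above(peg,psi,.11,.01,dz=.08); bot.goto(t,e)
snap("scene","s2"); T=np.array(bot.read_tcp_pos()); q=E(bot.read_tcp_rot())
rg=handR(AL,57,0,False); m=np.array([np.cos(np.radians(57)),np.sin(np.radians(57)),0]); n=np.array([-m[1],m[0],0]);Z=np.array([0,0,1.])
c0=np.array([.380,-.150,.026]); Tg=np.array(tcp(rg,c0+[0,0,.005]-.010*m))
for a in (-1,1): X=T+q.apply(rg.inv().apply(c0+a*.055*m-Tg)); print(X,peg,px("s2",X))
print(bot.read_t(),bot.read_width())
a=cv2.imread("pics/s2.png")[130:250,260:390]; cv2.imwrite("pics/v4.png",cv2.resize(a,None,fx=5,fy=5,interpolation=cv2.INTER_CUBIC))
E
```

```text
[ 25. -24. -33.  32. -12.  10.]
0.15 [  30.  -20.  -23.   41.  -22. -160.]
[0.59051137 0.28342678 0.29152265] [0.58993764 0.28330709 0.16      ] [327.43234739 172.06875422]
[0.59075212 0.28351889 0.18152295] [0.58993764 0.28330709 0.16      ] [323.92885388 206.11939124]
16.6667 0.5098706272524705
```

View pics/v4.png

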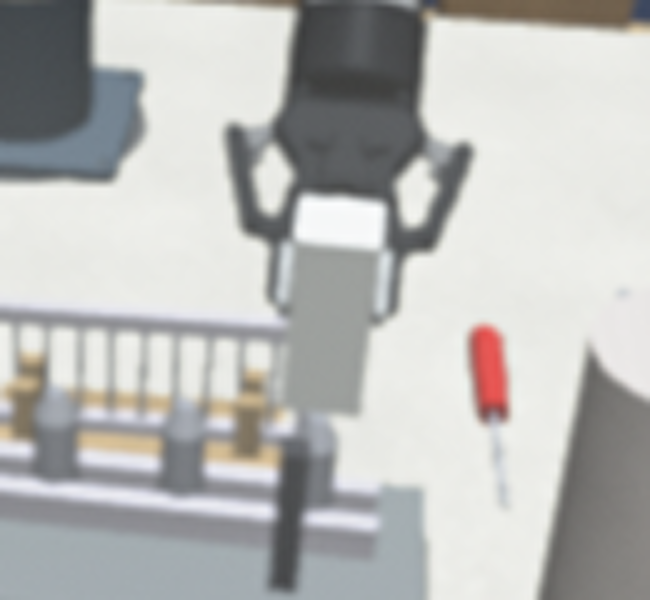

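The pot is upright over peg 4, with the front of its mouth at full-frame u≈324 against a predicted 323.9. Lowering it now, then fetching the next pot.

```bash
cat >> plan.py <<'E'
def lower(peg,psi,L,back):
    t,e=above(peg,psi,L,back,dz=-.003); s=bot.servo_line(t,feed=.05,f_stop=6); z=bot.read_tcp_pos()[2]
    print("stop",s,"dz left",z-t[2]-.003,"F",np.round(bot.read_ft_force(),1)); return z-t[2]-.003
def release():
    bot.grip(.8); r=E(bot.read_tcp_rot()); bot.servo_line((np.array(bot.read_tcp_pos())-r.apply([0,0,.09])).tolist(),feed=.12)
E
python3 - <<'E'
from plan import *
peg=W(rack,[0,.111,.16])
d=lower(peg,0,.11,.01)
if d<.006:
    release(); bot.goto([.36,-.2,.36],[180,0,90]); snap("wrist","w_pots2"); snap("scene","s3")
    a=cv2.imread("pics/s3.png")[130:250,215:390]; b=cv2.imread("pics/w_pots2.png"); a=cv2.resize(a,(700,480)); cv2.imwrite("pics/v5.png",a); cv2.imwrite("pics/v5b.png",b)
    g=b.min(2); m=((g>100)&(b.max(2)-g<25)).astype(np.uint8); n,l,st,ce=cv2.connectedComponentsWithStats(m)
    for i in range(1,n):
        if 300<st[i,4]<8000:
            print(st[i],ce[i],on_z("w_pots2",ce[i],.04)); print(cv2.boxPoints(cv2.minAreaRect(np.argwhere(l==i)[:,::-1].astype(np.float32))).tolist())
print(bot.read_t())
E
```

```text
stop False dz left -0.0014547846595852872 F [-1.1 -0.4  3. ]
[ 266  214   43   67 1984] [286.3140121  247.22782258] [ 0.4070067  -0.34522969  0.04      ]
[[262.41180419921875, 274.150146484375], [276.94757080078125, 212.7770538330078], [310.4373779296875, 220.7088623046875], [295.901611328125, 282.08197021484375]]
[491 245  21  35 568] [502.01584507 261.39612676] [ 0.735065   -0.36833356  0.04      ]
[[491.0, 245.0], [511.0, 245.0], [511.0, 279.0], [491.0, 279.0]]
[400 354  47  30 942] [419.47346072 371.11571125] [ 0.63566107 -0.57021913  0.04      ]
[[400.0, 383.0], [400.0, 354.0], [446.0, 354.0], [446.0, 383.0]]
22.875
```

View pics/v5.png

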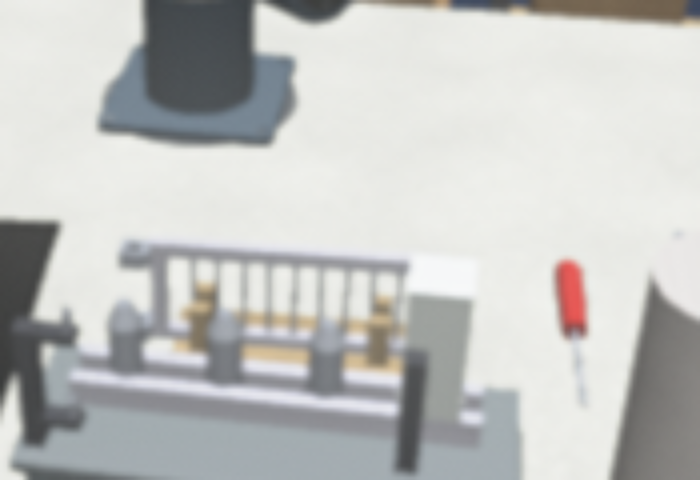

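Pot A stands seated on peg 4 (view (440,340)). Pot B hasn't moved. Fetching it for peg 1.

```bash
python3 - <<'E'
from plan import *
L,bk,psi=.085,.006,-10
peg=W(rack,[0,-.111,.16])
grasp(.407,-.3495,78.6,bk)
for dz in (.16,.14,.12):
    t,e=above(peg,psi,L,bk,dz=dz); q=bot.inverse_kinematics(t,e)
    if q is not None and q[5]<0: break
print(dz,q.round(0)); 
r=handR(AL,-30,1,True); g=[.52,-.10,.33]; q2=bot.inverse_kinematics(tcp(r,g),eul(r)); print(None if q2 is None else q2.round(0))
if q2 is not None and q2[5]<0: bot.move_joints(q2.tolist())
bot.move_joints(q.tolist())
t,e=above(peg,psi,L,bk,dz=.07); bot.goto(t,e); print(bot.read_t(),bot.read_width(),np.array(bot.read_tcp_pos())-t)
snap("scene","s4"); a=cv2.imread("pics/s4.png")[130:250,215:390]; cv2.imwrite("pics/v6.png",cv2.resize(a,(700,480)))
E
```

```text
line down stop: False
tcp [ 0.40855634 -0.34411138  0.01761576] want [0.4081899225487441, -0.34359864175886967, 0.016674968913675106]
width 0.5081815234210267
width 0.5156985112966297 28.5667
0.16 [   5.  -34.  -33.   42.  -12. -170.]
[ -10.  -43.  -36.   49.  -16. -167.]
31.0917 0.5072159458223874 [-0.0002027  -0.00137884 -0.00046289]
```

View pics/v6.png

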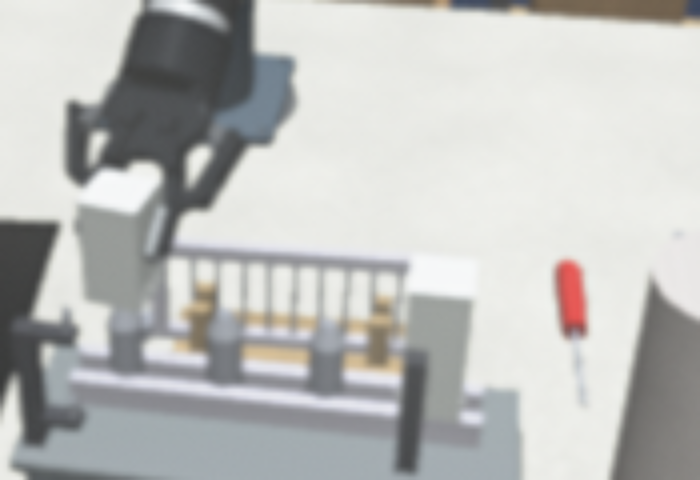

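```bash
python3 - <<'E'
from plan import *
d=lower(W(rack,[0,-.111,.16]),-10,.085,.006)
if d<.006:
    release(); bot.goto([.46,.10,.36],[180,0,90]); snap("wrist","g1"); snap("scene","s5"); print(bot.read_t())
    bot.goto([.56,.04,.37],[180,0,90]); snap("wrist","g2"); print(bot.read_t())
    a=cv2.imread("pics/s5.png")[130:270,215:390]; cv2.imwrite("pics/v7.png",cv2.resize(a,(700,560)))
    cv2.imwrite("pics/v8.png",np.vstack([cv2.imread(f"pics/g{i}.png")[:290] for i in (1,2)]))
E
```

```text
stop False dz left -0.0013174484864117127 F [-0.2 -0.4  2.2]
37.9
38.4917
```

View pics/v7.png

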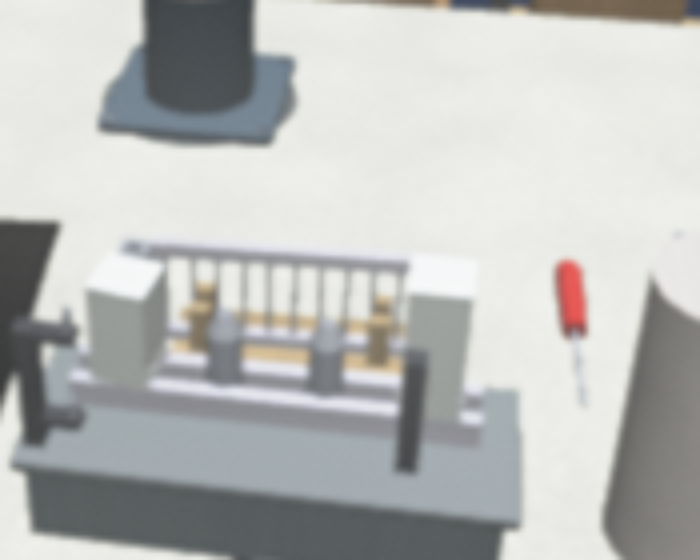

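View pics/v8.png

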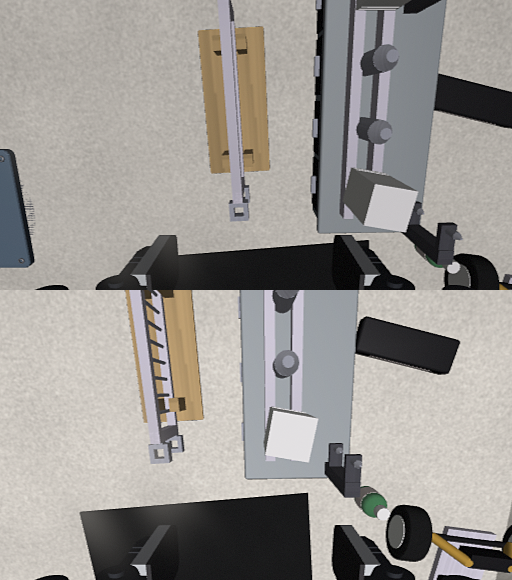

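Both pots are seated, on pegs 1 and 4. Now zoomed crops of the knuckles and pins, combined in one picture.

```bash
python3 - <<'E'
from h import *
def c(n,x,y,w=50,h=37): return cv2.resize(cv2.imread(f"pics/{n}.png")[y:y+h,x:x+w],(w*8,h*8),interpolation=cv2.INTER_CUBIC)
cv2.imwrite("pics/v9.png",np.vstack([np.hstack([c("g1",215,185),c("g2",140,140)]),np.hstack([c("g1",412,205),c("g2",320,150)])]))
E
```

```text
(no output)
```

View pics/v9.png

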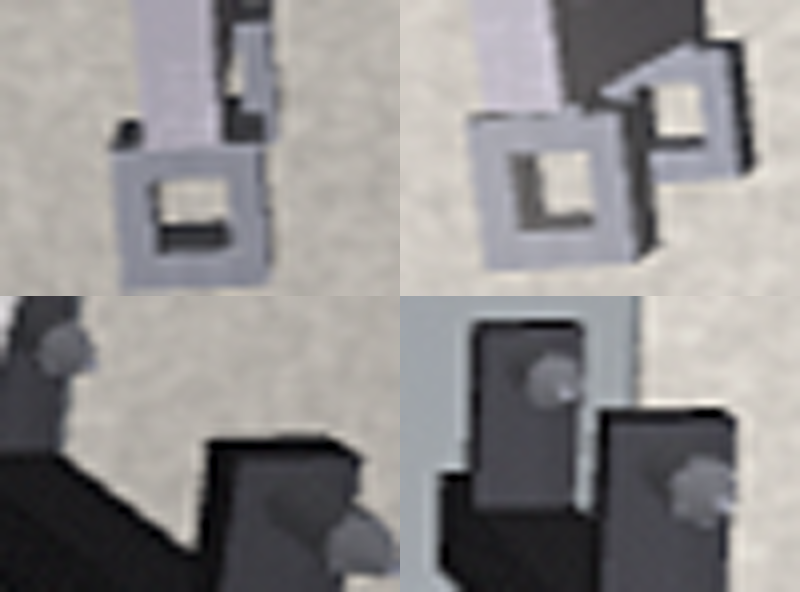

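Both knuckles (hole rims) and both pin tips and bracket ends are readable, so I'll triangulate them.

```bash
python3 - <<'E'
from fit import *
print("rackfit hinge",W(rack,[.065,-.135,.105]))
O=[("g1",(448.8,224.9),[0,.006,.181]),("g2",(353.4,165.7),[0,.006,.181]),("g2",(335.6,153.3),[0,.006,.105]),
("g2",(361.2,174.4),[0,0,.203]),("g1",(460,235.7),[0,0,.203]),("g2",(340.6,161.7),[0,0,.127]),("g1",(422.2,212.2),[0,0,.127])]
f2=lambda p:np.concatenate([px(n,[p[0]+q[0],p[1]+q[1],q[2]])-np.array(u) for n,u,q in O])
r=least_squares(f2,[.66,.038],loss="soft_l1"); print("hinge",r.x,np.round(f2(r.x).reshape(-1,2),1).tolist())
# pegs 2,3 tips & deck re-check of rack in g1/g2 via prediction
print("pred g1 pegs",[px("g1",W(rack,pegs[i])).round(1).tolist() for i in (1,2)],"g2",px("g2",W(rack,pegs[1])).round(1))
k=tri([("g1",(238.7,211.4)),("g2",(159.0,163.2))]); print("knuckle top",k, [px(n,k).round(1).tolist() for n in("g1","g2")])
z0=k[2]-.092
im=cv2.imread("pics/g1.png").astype(int); P=[]
for row in (5,30,60,90,120,150,180):
    s=im[row,200:262]; sel=np.where((s[:,0]-s[:,1]>8)&(s[:,0]>140))[0]+200   # lavender: blue > green
    if len(sel)>3: P.append(on_z("g1",(sel.mean(),row),k[2]+.008)[:2]); print(row,sel.min(),sel.max(),P[-1].round(4))
P=np.array(P); 
if len(P)>2:
    a=np.polyfit(P[:,1],P[:,0],1); print("gate yaw",-np.degrees(np.arctan(a[0])),"x at knuckle y",np.polyval(a,k[1]),np.polyval(a,k[1])-k[0])
E
```

```text
rackfit hinge [0.65900789 0.03841875 0.105     ]
hinge [0.65832296 0.03866004] [[0.2, -0.5], [-0.0, -1.2], [0.2, -0.2], [-1.7, 0.7], [0.9, 2.7], [-0.7, -0.7], [0.5, 0.7]]
pred g1 pegs [[385.8, 132.9], [392.4, 54.7]] g2 [287.8  70.6]
knuckle top [0.43916359 0.03094204 0.09846006] [[238.8, 211.3], [158.9, 163.3]]
5 218 228 [0.4257 0.2655]
30 220 233 [0.4285 0.241 ]
60 223 235 [0.4306 0.2105]
90 225 237 [0.4322 0.1786]
120 227 239 [0.4339 0.1452]
150 229 241 [0.4357 0.1103]
180 232 240 [0.4367 0.0737]
gate yaw 3.1985911881089146 x at knuckle y 0.43993664352791384 0.0007730510250228972
```

```bash
python3 - <<'E'
from h import *
O=[180,0,-90+2.8]; G=np.array([.4355,.1108,.0805])
bot.goto((G+[0,0,.10]).tolist(),O); bot.grip(.6)
print(bot.servo_line(G.tolist(),feed=.1,f_stop=8), np.array(bot.read_tcp_pos())-G)
bot.grip(0.0,100); print("w",bot.read_width(),"F",bot.read_ft_force().round(1)); np.save("pics/Tg.npy",np.r_[bot.read_tcp_pos(),bot.read_tcp_rot()])
snap("wrist","k0")
print(bot.servo_line((G+[0,0,.225]).tolist(),feed=.1,f_stop=25)); print("w",bot.read_width(),"F",bot.read_ft_force().round(1),"T",bot.read_ft_torque().round(2),bot.read_tcp_pos(),bot.read_t())
snap("wrist","k1"); snap("scene","s6")
cv2.imwrite("pics/v10.png",np.hstack([cv2.resize(cv2.imread("pics/k0.png"),(400,300)),cv2.resize(cv2.imread("pics/k1.png"),(400,300))]))
a=cv2.imread("pics/s6.png")[110:280,180:390]; b=cv2.imread("pics/k1.png")
cv2.imwrite("pics/v10.png",np.hstack([cv2.resize(a,(390,316)),cv2.resize(b,(410,308))[:316] if 0 else cv2.copyMakeBorder(cv2.resize(b,(410,308)),0,8,0,0,cv2.BORDER_CONSTANT)]))
E
```

```text
False [6.74686720e-04 7.34323837e-05 8.25135590e-04]
w 0.11671763505538205 F [-0.5  0.1  3.7]
False
w 0.118832481993498 F [ 0.3 -0.6 -3.6] T [-0.07  0.02  0.06] [0.43528819 0.11078432 0.30496993] 45.425
```

View pics/v10.png

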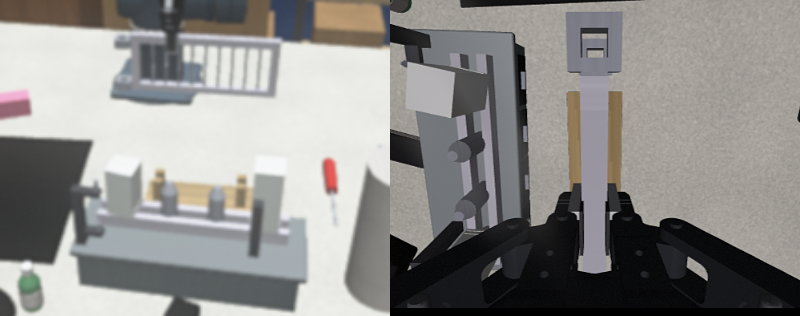

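```bash
python3 - <<'E'
from h import *
for n in ("k0","k1"):
    im=cv2.imread(f"pics/{n}.png").astype(int); d=im[:,:,0]-im[:,:,2]
    m=(d>4)
    for row in (10,16,22,28,50,84,88,92,96): 
        c=np.where(m[row,190:320])[0]+190; print(n,row,(c.min(),c.max(),len(c)) if len(c) else None, end="; ")
    col=np.where(m[:130,226])[0]; print("col226",col.min() if len(col) else None,col.max() if len(col) else None)
    for row in (54,): print(im[row,206:306:3].sum(1).tolist())
    print([int(v) for v in im[8:110:2,254].sum(1)])
T=np.load("pics/Tg.npy"); 
# model: upper knuckle top centre in hand frame at the grasp
K=np.array([.43916,.03094,.0985]); h=E(T[3:]).inv().apply(K-T[:3]); print("hand",h)
print("pred k0",px("k0",K)); q=E(bot.read_tcp_rot()); print("pred k1",px("k1",np.array(bot.read_tcp_pos())+q.apply(h)), bot.read_tcp_rot())
for dx,dy in ((-.012,-.012),(.012,-.012),(.012,.012),(-.012,.012)): print(px("k1",np.array(bot.read_tcp_pos())+q.apply(h)+[dx,dy,0]).round(1),end=" ")
E
```

```text
k0 10 None; k0 16 (np.int64(220), np.int64(289), 70); k0 22 (np.int64(220), np.int64(289), 70); k0 28 (np.int64(220), np.int64(289), 70); k0 50 (np.int64(220), np.int64(288), 67); k0 84 (np.int64(221), np.int64(287), 67); k0 88 (np.int64(222), np.int64(288), 67); k0 92 (np.int64(236), np.int64(276), 41); k0 96 (np.int64(237), np.int64(271), 35); col226 15 89
[433, 448, 454, 461, 470, 356, 352, 359, 357, 355, 379, 191, 352, 357, 369, 368, 357, 350, 359, 364, 361, 366, 310, 356, 363, 367, 373, 361, 458, 457, 445, 460, 447, 433]
[454, 463, 469, 480, 348, 352, 347, 349, 350, 349, 349, 349, 349, 368, 127, 134, 118, 318, 450, 449, 456, 354, 356, 357, 357, 363, 297, 113, 496, 459, 454, 456, 339, 351, 356, 358, 356, 353, 354, 357, 359, 371, 368, 367, 426, 425, 424, 426, 426, 426, 424]
k1 10 None; k1 16 (np.int64(220), np.int64(289), 70); k1 22 (np.int64(220), np.int64(289), 70); k1 28 (np.int64(220), np.int64(289), 70); k1 50 (np.int64(220), np.int64(289), 68); k1 84 (np.int64(221), np.int64(288), 68); k1 88 (np.int64(222), np.int64(288), 67); k1 92 (np.int64(236), np.int64(276), 41); k1 96 (np.int64(237), np.int64(271), 35); col226 15 89
[490, 502, 478, 459, 475, 380, 377, 384, 378, 381, 407, 144, 384, 385, 391, 395, 381, 380, 385, 394, 385, 391, 306, 382, 390, 393, 393, 391, 465, 496, 482, 480, 479, 465]
[460, 450, 474, 458, 374, 374, 377, 375, 376, 374, 375, 378, 379, 321, 137, 142, 124, 511, 489, 488, 394, 380, 380, 381, 382, 389, 100, 178, 495, 484, 492, 493, 368, 379, 387, 381, 383, 385, 384, 385, 381, 399, 398, 391, 478, 483, 482, 478, 490, 498, 491]
hand [ 0.07995183  0.00059903 -0.01721507]
pred k0 [256.34991132  53.97119258]
pred k1 [256.2373813   53.87481414] [ 1.79954240e+02 -3.54403656e-03 -8.72013477e+01]
[293.3  17.9] [222.6  14. ] [221.   88.1] [288.   91.5]
```

```bash
cat > gate.py <<'E'
from h import *
H=np.array([.6585,.0386]); YAW=.95; HX=.0797; ZO=.0748
def T(dx,dy,z0,yaw=YAW):
    a=np.radians(yaw); return [H[0]+dx-HX*np.sin(a),H[1]+dy+HX*np.cos(a),z0+ZO],[180,0,-90+yaw]
def go(dx,dy,z0,feed=.1,f=15,yaw=YAW):
    p,o=T(dx,dy,z0,yaw); s=bot.servo_line(p,o,feed=feed,f_stop=f); e=np.array(bot.read_tcp_pos())-p
    print("stop",s,"err mm",(e*1000).round(1),"F",bot.read_ft_force().round(1),"T",bot.read_ft_torque().round(2),"t",round(bot.read_t(),1)); return s
E
python3 - <<'E'
from gate import *
if not go(.012,.036,.232,feed=.12) and not go(.012,.036,.136,feed=.06,f=8):
    if not go(.0,.0,.136,feed=.05,f=6):
        snap("wrist","k2")
        b=cv2.imread("pics/k2.png")[0:110,190:330]; cv2.imwrite("pics/v11.png",cv2.resize(b,(770,605-5),interpolation=cv2.INTER_CUBIC))
E
```

```text
stop False err mm [-0.2  0.   0.2] F [ 0.4  0.1 -3.3] T [-0.17  0.04  0.03] t 47.7
stop False err mm [0.3 0.  0.6] F [-0.5  0.5 -3.2] T [-0.13  0.03 -0.04] t 49.4
stop False err mm [0.  0.2 0. ] F [ 0.  -0.5 -2.9] T [-0.1   0.02  0.03] t 50.3
```

View pics/v11.png

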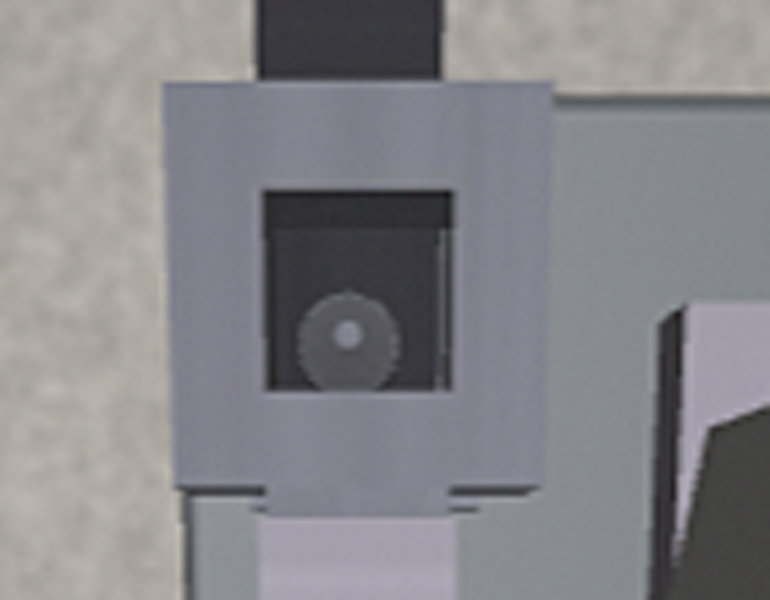

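The pin tip shows inside the upper hole at view (348,334). I'll work out its offset from the knuckle axis.

```bash
python3 - <<'E'
from gate import *
from scipy.optimize import least_squares
c=lambda u,v:np.array([190+(u+.5)/5.5-.5,(v+.5)/(600/110)-.5])
a=np.radians(YAW); R2=np.array([[np.cos(a),-np.sin(a)],[np.sin(a),np.cos(a)]])
# image top-left = ? camera: image up = tool x = -y world ; image right = -x world
out=[((163,82),(.012,-.012)),((553,82),(-.012,-.012)),((541,488),(-.012,.012)),((176,488),(.012,.012))]
inn=[((262,190),(.006,-.006)),((454,190),(-.006,-.006)),((452,390),(-.006,.006)),((266,390),(.006,.006))]
obs=out+inn
f=lambda p:np.concatenate([px("k2",np.r_[p[:2]+R2@np.array(o),p[2]])-c(*u) for u,o in obs])
r=least_squares(f,[H[0],H[1],.228]); print("knuckle top",r.x,"res",np.round(f(r.x),1))
z0=r.x[2]-.092; print("z0",z0,"nominal",bot.read_tcp_pos()[2]-ZO)
for zt in (.203,):
    X=on_z("k2",c(348,334),zt+(r.x[2]-.228)*0); print("pin tip",X,"pin-knuckle mm",(X[:2]-r.x[:2])*1000)
# disc check: pin shoulder disc (8 mm at z=.195) centre/size
for (u,v) in ((348,342),): X=on_z("k2",c(u,v),.195); print("shoulder",X,(X[:2]-r.x[:2])*1000)
E
```

```text
knuckle top [0.6584589  0.03815075 0.2280107 ] res [ 0.1  0.3  0.   0.3  0.4 -0.1 -0.4 -0.1  0.1 -0.2  0.1 -0.2 -0.   0.1
 -0.2  0.1]
z0 0.1360107020137336 nominal 0.13596473975703804
pin tip [0.65926379 0.03805667 0.203     ] pin-knuckle mm [ 0.8048952  -0.09407956]
shoulder [0.65931446 0.03780705 0.195     ] [ 0.8555629  -0.34369913]
```

Only 0.8 mm off. I'll correct by that and lower with a force stop.

```bash
python3 - <<'E'
from gate import *
go(.0008,-.0002,.136,feed=.03,f=8); s=go(.0008,-.0002,.1035,feed=.03,f=6)
snap("wrist","k3"); print("z0",bot.read_tcp_pos()[2]-ZO)
E
```

```text
stop False err mm [ 0.1  0.3 -0.1] F [-0.3  0.4 -3.7] T [-0.08 -0.01 -0.09] t 50.6
stop False err mm [0.2 0.  0.4] F [-1.5 -0.3 -3.6] T [-0.14 -0.01 -0.01] t 51.9
z0 0.10387933587771642
```

```bash
python3 - <<'E'
from gate import *
s=go(.0008,-.0002,.099,feed=.02,f=4); print("z0",bot.read_tcp_pos()[2]-ZO)
snap("wrist","k4")
b=cv2.imread("pics/k4.png"); 
im=b.astype(int); d=im[:,:,0]-im[:,:,2]>4
print([int(v) for v in im[8:110:2,254].sum(1)]); print(im[54,206:306:3].sum(1).tolist())
E
```

```text
stop True err mm [0.3 0.3 3. ] F [-0.3  1.   3.8] T [-0.22 -0.09 -0.02] t 52.1
z0 0.10197967479979189
[184, 184, 182, 431, 403, 402, 401, 401, 403, 405, 403, 401, 412, 110, 153, 145, 262, 283, 274, 327, 412, 413, 294, 256, 257, 257, 259, 257, 285, 151, 162, 182, 430, 410, 413, 407, 411, 412, 410, 410, 413, 425, 426, 419, 513, 511, 515, 506, 523, 539, 518]
[510, 527, 533, 523, 537, 416, 410, 412, 409, 406, 436, 148, 173, 282, 262, 264, 256, 258, 266, 269, 310, 181, 350, 409, 418, 420, 422, 421, 429, 429, 431, 429, 426, 427]
```

Contact came at the seat height, within the few millimetres of grasp-height uncertainty, with the knuckles down. Releasing and checking.

```bash
python3 - <<'E'
from gate import *
p=np.array(bot.read_tcp_pos())
bot.grip(.35); print("w",bot.read_width(),"F",bot.read_ft_force().round(1)); bot.wait(.3)
print(bot.servo_line((p+[0,0,.16]).tolist(),feed=.08,f_stop=8), bot.read_ft_force().round(1))
bot.goto([.52,.17,.40],[180,0,90]); snap("wrist","e1")
for n in ("gate","pot1"):
    for d in bot.trace("wrist",n)[:4]:
        m=d["mask"].astype(np.uint8); np.save(f"pics/m_{n}.npy",m); ys,xs=np.nonzero(m); print(n,d["score"],m.sum(),xs.min(),xs.max(),ys.min(),ys.max(),xs.mean(),ys.mean())
    print([(np.round(d["at"],3).tolist(),round(d["score"],2)) for d in bot.search_frame("wrist",n)])
print("predicted panel ends px", px("e1",[.6585-.014*np.sin(.0166),.0386+.014,.205]),px("e1",[.6585-.252*np.sin(.0166),.0386+.252,.205]))
from fit import rack,W
for y,h in ((-.111,.185),(.111,.21)): print("pot top px",px("e1",W(rack,[0,y,h])))
snap("scene","s7"); print(bot.read_t())
print([(np.round(d["at"],3).tolist(),round(d["score"],2)) for d in bot.search_frame("scene","gate")],[(np.round(d["at"],3).tolist(),round(d["score"],2)) for d in bot.search_frame("scene","pot1")])
E
```

```text
w 0.3451209220312269 F [0.  0.6 0.2]
False [-0.3 -0.4  0.3]
gate 0.82 7093 344 400 43 283 373.4402932468631 164.00507542647682
[([0.649, 0.16, 0.188], 0.82), ([0.594, 0.197, 0.077], 0.45)]
pot1 0.73 3326 294 356 21 80 325.27660853878535 50.25886951292844
pot1 0.71 1260 294 341 212 265 319.497619047619 232.36428571428573
[([0.583, 0.285, 0.212], 0.76), ([0.601, 0.078, 0.161], 0.69)]
predicted panel ends px [378.84506964 271.43793114] [399.19701624  40.97877033]
pot top px [318.09751618 256.22037093]
pot top px [330.85367112  48.58749002]
58.0333
[([0.662, 0.157, 0.159], 0.77)] [([0.612, 0.069, 0.176], 0.72), ([0.21, -0.29, 0.035], 0.66), ([0.614, 0.287, 0.194], 0.62), ([0.66, 0.158, 0.163], 0.51), ([0.663, 0.178, 0.075], 0.17)]
```

```bash
python3 - <<'E'
from h import *
im=cv2.imread("pics/e1.png").astype(int)
# bright lavender top rail per row
for row in range(20,300,25):
    s=im[row,300:460]; sel=np.where((s[:,0]-s[:,2]>4)&(s.sum(1)>380))[0]+300; print(row,sel.tolist()[:3],sel.tolist()[-14:])
cv2.imwrite("pics/v12.png",np.hstack([cv2.imread("pics/e1.png")[:300],cv2.resize(cv2.imread("pics/s7.png")[120:270,200:344],(288,300))]))
E
```

```text
20 [300, 301, 302] [365, 366, 367, 368, 369, 370, 371, 372, 373, 374, 375, 376, 377, 378]
45 [357, 358, 359] [375, 376, 389, 390, 391, 392, 393, 394, 395, 396, 397, 398, 399, 400]
70 [387, 388, 389] [387, 388, 389, 390, 391, 392, 393, 394, 395, 396, 397, 398]
95 [300, 301, 302] [370, 371, 372, 386, 387, 388, 389, 390, 391, 392, 393, 394, 395, 396]
120 [300, 326, 327] [358, 359, 360, 384, 385, 386, 387, 388, 389, 390, 391, 392, 393, 394]
145 [300, 301, 302] [368, 369, 382, 383, 384, 385, 386, 387, 388, 389, 390, 391, 392, 393]
170 [300, 301, 317] [356, 357, 358, 381, 382, 383, 384, 385, 386, 387, 388, 389, 390, 391]
195 [300, 301, 302] [362, 363, 365, 379, 380, 381, 382, 383, 384, 385, 386, 387, 388, 389]
220 [331, 332, 333] [356, 357, 358, 377, 378, 379, 380, 381, 382, 383, 384, 385, 386, 387]
245 [341, 343, 349] [350, 351, 352, 353, 376, 377, 378, 379, 380, 381, 382, 383, 384, 385]
270 [304, 305, 306] [373, 374, 375, 376, 377, 378, 379, 380, 381, 382, 383, 384, 385, 386]
295 [] []
```

The viewer limit is reached, so the last checks are numeric:
- **Gate:** the top rail lies within about 1° of the peg row. Its centre in the scene picture is (0.662, 0.157, 0.159), where about (0.66, 0.17, 0.155) is expected. It met no resistance until the seat height, well below the pin tips.
- **Pots:** both are still found on pegs 1 and 4.

Handing in.

```bash
python3 - <<'E'
from bench import bot
bot.wait(.5); print(bot.read_t(),bot.read_ft_force().round(1)); bot.hand_in()
E
```

```text
58.6333 [-1.6  0.1  0.2]
the job is handed in; nothing more can be done
```

I handed the job in at about 59 s. It reports no verdict, so success is my reading of the last checks, not a confirmed result.

**What I did:**
- Only two pots were there. The long one went upside down on peg 4 and the short one on peg 1. I left the pink look-alike alone.
- I then lifted the gate out of its stand and lined its knuckle up over the pin with the wrist camera, correcting by 0.8 mm. I lowered it onto both pins and left it shut beside the stop post.

**Last checks:**
- **Pots:** both came down to their planned seat height, and the scene picture showed them upright on their pegs. The network still found them on pegs 1 and 4 at the end.
- **Gate:** it met nothing until about 2–3 mm below the seat height I had estimated. A gate caught on the pin tips would have stopped more than 20 mm higher, so I take it as fully down. It hangs about 1° from the peg row (limit 0.12 rad, about 7°), and its centre is close to where it should be.
- **Robot:** standing clear, with no contact force to speak of.

**What went wrong or went unchecked:**
- My first turn of the long pot left it lying level, because of a sign error. I saw it in the picture and fixed it before lowering.
- The viewer limit of 16 pictures was reached, so after releasing the gate I checked it only with numbers, not by eye. I did not measure the knuckle height after release.
- I did not measure the bystanders at the end, though no contact with any was felt or seen.

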